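# Rebuild a shaker's belt drive and hold its tensioner back

## Robot

A 6-joint arm with a two-finger parallel gripper is mounted at the origin on the work surface. World frame = base frame: x ahead of the robot, y to its left, z up, the work surface at z = 0. Lengths are in m, angles in rad, forces in N, time in s.
With the tool pointing down it reaches from about 0.35 to 0.875 m from the base axis. Payload 15.5 kg.
Tool frame: the origin (TCP) lies between the finger pads; the fingertips stand 19 mm ahead of it and the grasp point (between the pads) is the TCP; x points along the fingers, z is the direction in which the jaws open and shut, and the axes are right-handed (so a half turn about x gives the same grasp; the last joint's range is limited). The gripper opens to 85 mm and grips with 20 to 120 N. Pads are 22 mm wide; open, the fingers measure 114 mm over their backs; the gripper's body (76 mm by 85 mm) begins 54 mm behind the grasp point. The pads swing forward as they close: fully open they stand 13 mm farther back than shut.
Start: joints at [-1.325, 0.494, 1.345, -0, 1.302, -0.096], TCP at [0.209, -0.589, 0.25] pointing down, gripper open.
Joint ranges: [-2.91, 2.91], [-0.82, 2.16], [0.22, 2.67], [-1.22, 4.37], [0.12, 2.79], [-3.08, 3.08]. Speed limits (rad/s): [1.89, 1.89, 2.57, 3.01, 3.01, 3.01].

## Interface

Orientations are given as a unit quaternion [w, x, y, z].
In Python, from rig import ctrl, vision gives the robot as it stands. The module is installed in compiled form; this text tells all that it offers.
- The arm moves only by the tool jog_arm, never from a script. Its argument "series" is a list that holds one entry, the list of rows, each a list of 7 numbers: the shift along the world's x, y, z in cm, then the turn, a rotation vector about the world's x, y, z in rad, then the opening, from -1 (shut) to 1 (fully open). In form: [[[tx, ty, tz, wx, wy, wz, fingers], ...]]. A call has 1 to 10 rows; each row is the pose to reach, as a shift and turn from the pose measured when the call began; what a row does not reach only later rows make up. A row lasts 1/10 s, in which the tool goes at most 50 mm and 8.59 degrees, less where a joint would pass 70% of its speed; a pose out of reach is approached as far as the arm can. A call with a gripper value outside its range is refused whole. The fingers move at their own pace and stop on an object; the grip force is fixed at half the most. Time passes only in rows, so rows that repeat a pose let the fingers close. It gives the time, the measured TCP pose, the force and the opening at its end, in the units of the state.
- ctrl.get_obs(): the state, without advancing time (a new reading comes with each control period).
- vision.get_image(name): name is "scene" or "top" or "wrist"; returns the picture (420x560x3 uint8, red, green, blue); there is no depth.
- vision.camera_model(name): a dict with "K" (3x3 intrinsics, pixels), "R" (3x3) and "t" (3): a world point X has camera coordinates R X + t. Camera axes: x right, y down, z forward; pixel columns grow to the right and rows downward; lengths in m; the calibration is good to about 2 mm. A picture is of the moment at which its call begins: read the wrist's pose just before it. camera_model takes no time and is no camera call; for the wrist camera it gives the pose at the moment of the call.
- ctrl.close_job(): hands the job in, once; it reports no verdict.
Trained networks look in the newest picture that a camera, given by its name, has taken for a name from the list of things; names that differ only in an ending like _2 or _b are one class to them, and where a whole thing is asked for, a point or a joint stands for the part that bears it (a point fixed in the world has none). Each returns a list of dicts, best first, with "p" (0 to 1); they miss things now and then, are a little off and sometimes report something else, mostly with a low value. They report only what shows in the picture. A call takes as long as a camera call.
- vision.recognise(camera, name): "extent" ([left, top, width, height] in pixels, round what is visible of it).
- vision.masks_of(camera, name): "region" (420x560 bool, what is visible of it) and "extent" ([left, top, width, height] in pixels, round what is visible of it).
The state is a dict: "time_s": time; "q": joint angles; "qvel": joint speeds; "effort": joint torques, N m; "eef_pos": TCP position; "ee_rot": TCP orientation; "force": force on the tool from outside, world axes, zero at the start; "torque": the same for the moment, N m; "opening": finger opening in m.
Only numpy, scipy, OpenCV 4.12 (cv2) and the standard library are available. Lean on these libraries where they do the work, as an engineer would, in place of code of your own. Each camera call takes 0.05 s, during which the arm holds its last target.

## Task

The belt drive of the opened orbital shaker is being put back together: slide the plain steel spacer sleeve down the tall bare spindle until it is fully home, then slide the big toothed pulley down after it, hub upwards, fully home on the spacer. Then swing the sprung tensioner arm back by its roller, out from between the pulleys as far as its stop, so that a new belt can be slipped on, and finish while still holding it against the stop: do not let go. Leave the hex key, the spanner, the screwdriver and the carton where they lie.

Things in the scene. Friction and masses are not known exactly. Their poses are not given: they have to be found in the camera images.
- shaker: Benchtop orbital shaker, cover and platform off, fixed on the bench: white housing 240 mm (its x) by 300 mm (its y), origin at the centre of its underside, z up. Its aluminium deck is 60 mm above the bench. On it, in its own x, y in mm: drive spindle (0, -45), motor pulley (0, 85), tensioner pivot (-65, 75), corner crank pins (+-92, +-122) up to 90 mm above the bench.
- spindle_seat (a point): Centre of the flat seat where the spacer must rest: on the spindle's axis, 72 mm above the bench, top of a bearing housing 44 mm in diameter. The upright steel spindle, 15 mm in diameter, rises 64 mm above the seat; its last 7 mm taper to 9 mm.
- spacer_mid (a point): Centre of the loose plain steel spacer sleeve: outer diameter 28 mm, bore 18 mm, height 20 mm (10 mm above and below this point), about 55 g. It stands upright on the bench mat, whose top is 3 mm above the bench. Home, this point is 10 mm above the seat.
- pulley_mid (a point): Centre (half-way up) of the loose aluminium toothed pulley, 36 mm high, about 115 g: flanged toothed rim 56 mm in diameter, 20 mm high; above it a plain round hub 28 mm in diameter, 16 mm high (2 to 18 mm above this point); bore 18 mm right through. It lies on the mat hub up; z points to the hub. Home on the spacer, this point is 38 mm above the seat.
- tensioner (a joint): Angle of the sprung tensioner arm (rad): 0 at rest, pressed by its spring against the inner stop; grows clockwise seen from above as it is wound back; 0.96 at the outer stop. It turns about the upright axis through tensioner_pivot. The spring resists with about 4 N at the roller at rest, about 8.5 N at the outer stop, and throws the arm back when let go.
- tensioner_pivot (a point): Point on the upright axis of the tensioner arm, level with the roller's middle (102 mm above the bench). Pivot hub 32 mm in diameter, its top 98 mm above the bench. Two stop pins beside the arm, 40 mm from this axis, reach 90 mm above the bench.
- roller_mid (a point): Centre of the steel idler roller, 73 mm from the pivot axis at the arm's end: 28 mm in diameter, 20 mm high, with a 13 mm bolt head 6 mm high on top. It spins freely on its upright axis, 102 mm above the bench. The flat arm below it, 18 mm wide, is 88 mm high at its top. In the shaker's x, y it stands at (-8, 30) mm at rest, between the pulleys, and at (-69, 2) mm at the outer stop.
- hex_key: L-shaped hex key of 5 mm steel bar lying flat on the mat, long leg 64 mm, short leg 22 mm, origin at the middle of the long leg. To be left alone.
- spanner: Steel spanner 150 mm long, lying on the bench. To be left alone.
- screwdriver: Screwdriver with a black handle, lying on the bench. To be left alone.
- carton: Small closed cardboard carton 95 x 70 x 35 mm on the bench. To be left alone.
- motor_pulley (a point): Top centre of the motor's small toothed pulley (fixed, 28 mm in diameter), 112 mm above the bench; its shaft ends 4 mm higher. Not to be touched, only a landmark.

How it is judged:
On the way, in this order (a step that is already met when the one before it is completed fails the run):
1. the spacer is fully home on the spindle's seat (horizontal distance between spacer_mid and spindle_seat below 0.003 m and z of spacer_mid in the frame of spindle_seat between 0.0075 and 0.0125 m and angle between the z axis of spacer_mid and the z axis of spindle_seat, either way round below 0.08 rad), for 0.2 s.
2. the pulley, hub up, is fully home on the spacer (all of step 1 and horizontal distance between pulley_mid and spindle_seat below 0.003 m and z of pulley_mid in the frame of spindle_seat between 0.0355 and 0.0405 m and angle between pulley_mid's own z axis and vertical below 0.08 rad), for 0.2 s.
3. the tensioner arm is wound back to its outer stop by the fingers (value of joint tensioner above 0.9 rad and contact force between the fingers and tensioner above 3 N), for 0.3 s.
At the end, for the whole second after the job is handed in: Spacer home on the seat (within 2.5 mm in height, 3 mm of the axis, upright within 0.08 rad), pulley home on it hub up (same tolerances), and the tensioner arm held by the fingers within 0.06 rad of its outer stop (joint above 0.90), still, with more than 3 N (all of step 2 and all of step 3 and velocity of joint tensioner between -0.1 and 0.1 rad/s); the arm keeps its last pose, push and grip.
It fails at once if a bystander (hex key, spanner, screwdriver, carton) is moved by more than 30 mm (distance of any of hex_key, spanner, screwdriver, carton from where it was at the start of the episode above 0.03 m).
It also fails if it takes over 72 s, if anything falls off the work surface, if the arm or the gripper's body presses on something with over 40 N, if the wrist force passes 120 N, or if a joint passes its speed limit or range.

## Working session

There is one attempt and no reset: what is moved stays moved. The work goes in short steps, Python scripts to look and compute and a tool call to move; the robot and the scene stay as the last step left them, time stands still between calls to the robot, and variables do not carry over. Pictures are saved under pics/ and viewed, and the job is handed in when it is done.

Besides the shell and the picture viewer there is one more tool, called after ">>>" by a JSON object that holds its "method" and its "body", one argument or row to a line. jog_arm: Moves the arm, as the interface text tells. Its arguments: {"type":"object","properties":{"series":{"type":"array","items":{"type":"array","items":{"type":"array","items":{"type":"number"}}}}},"required":["series"]}

```bash
mkdir -p pics
cat > h.py <<'E'
import numpy as np, cv2
from rig import ctrl, vision
def snap(cam,fn):
    im=vision.get_image(cam); cv2.imwrite('pics/'+fn,cv2.cvtColor(im,cv2.COLOR_RGB2BGR)); return im
def unproj(cam,u,v,z,cm=None):
    m=cm or vision.camera_model(cam); K,R,t=map(np.array,(m['K'],m['R'],m['t']))
    d=R.T@np.linalg.inv(K)@np.array([u,v,1.]); c=-R.T@t
    return c+d*(z-c[2])/d[2]
def proj(cam,X,cm=None):
    m=cm or vision.camera_model(cam); K,R,t=map(np.array,(m['K'],m['R'],m['t']))
    p=K@(R@np.array(X)+t); return p[:2]/p[2]
E
python3 - <<'E'
from h import *
for c in ['scene','top','wrist']:
    snap(c,c+'0.png')
    for n in ['shaker','spacer_mid','pulley_mid','roller_mid','motor_pulley','hex_key','spanner','screwdriver','carton','tensioner']:
        try: print(c,n,[(d['extent'],round(d['p'],2)) for d in vision.recognise(c,n)[:2]])
        except Exception as e: print(n,e)
    m=vision.camera_model(c); print(-np.array(m['R']).T@np.array(m['t']), np.array(m['R']).round(3).tolist(), m['K'][0])
print(ctrl.get_obs())
E
```

```text
scene shaker [([286.3, 134.8, 152.3, 132.1], 0.86)]
scene spacer_mid [([158.0, 298.3, 12.9, 18.4], 0.57)]
scene pulley_mid [([213.6, 294.0, 28.5, 30.6], 0.79)]
scene roller_mid [([352.2, 142.3, 26.6, 34.3], 0.88)]
scene motor_pulley [([287.7, 130.6, 145.9, 140.1], 0.85)]
scene hex_key [([284.3, 133.5, 152.1, 137.7], 0.31)]
scene spanner [([220.5, 359.3, 38.0, 60.7], 0.58)]
scene screwdriver [([107.1, 198.0, 47.9, 60.1], 0.72)]
scene carton [([297.5, 326.0, 65.4, 70.6], 0.92)]
scene tensioner [([348.5, 138.5, 30.7, 36.7], 0.74)]
[ 0.93127931 -0.4101779   0.79057576] [[0.611, 0.792, 0.006], [0.613, -0.468, -0.637], [-0.501, 0.393, -0.771]] [435.64304592   0.         277.26501664]
top shaker [([114.7, 148.8, 145.2, 127.7], 0.81), ([152.6, 211.7, 21.3, 43.1], 0.37)]
top spacer_mid []
top pulley_mid [([341.9, 184.7, 25.5, 24.5], 0.93)]
top roller_mid [([153.8, 209.3, 22.7, 45.8], 0.79), ([114.9, 147.2, 148.8, 132.9], 0.68)]
top motor_pulley [([112.9, 146.9, 149.1, 129.2], 0.77), ([342.1, 190.5, 24.9, 19.6], 0.7)]
top hex_key []
top spanner [([366.3, 109.3, 23.4, 51.8], 0.74)]
top screwdri
[... 635 characters left out ...]
-0.095, -0.958]] [362.89578497   0.         277.78059605]
{'time_s': 1.65, 'q': array([-1.32451267e+00,  4.93611850e-01,  1.34549417e+00, -9.34704007e-06,
        1.30250710e+00, -9.55306786e-02]), 'qvel': array([-0.00100909, -0.00039425, -0.00053024,  0.00013789, -0.00217029,
        0.00033199]), 'effort': array([-1.70189545e-03, -8.82012892e+01, -3.84265065e+01, -2.56612157e-04,
        9.53964809e-04,  2.69816638e-05]), 'eef_pos': array([ 0.20948084, -0.58885067,  0.25027157]), 'ee_rot': array([ 0.57774657,  0.40767884,  0.57776169, -0.40767424]), 'force': array([0.00176874, 0.2644671 , 0.25516587]), 'torque': array([-0.00228871, -0.0162623 , -0.03131707]), 'opening': 0.0854516027637763}
```

View images.

View pics/scene0.png

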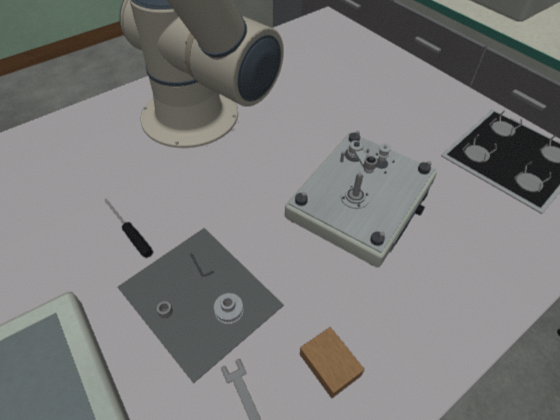

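View pics/top0.png

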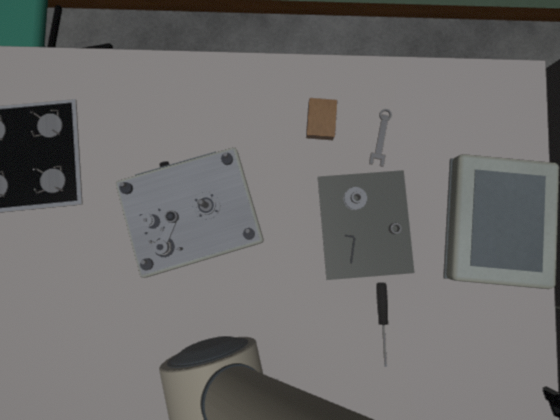

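View pics/wrist0.png

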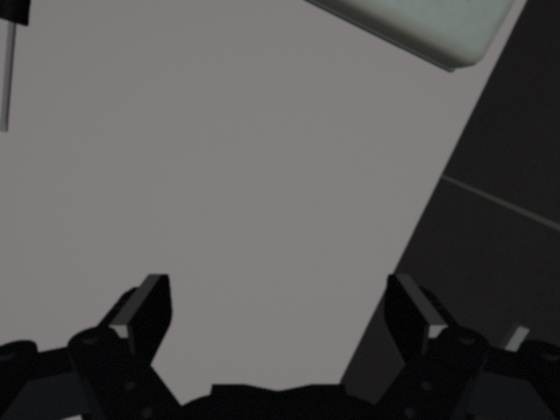

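The scene picture shows the shaker at right, with the spacer at (164,308) and the pulley at (229,307) on the mat. The top view has the spacer at (396,228), the pulley at (355,198), the spindle at (206,205) and crank pins at (126,187), (227,158), (249,233) and (147,264). I'll enlarge both for precision.

Run:
```python
import cv2
a=cv2.imread('pics/top0.png')
cv2.imwrite('pics/t_shk.png',cv2.resize(a[140:285,105:270],None,fx=4,fy=4,interpolation=cv2.INTER_CUBIC))
cv2.imwrite('pics/t_mat.png',cv2.resize(a[165:285,310:420],None,fx=5,fy=5,interpolation=cv2.INTER_CUBIC))
s=cv2.imread('pics/scene0.png')
cv2.imwrite('pics/s_shk.png',cv2.resize(s[125:270,280:445],None,fx=4,fy=4,interpolation=cv2.INTER_CUBIC))
```

```text
(no output)
```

View pics/t_shk.png

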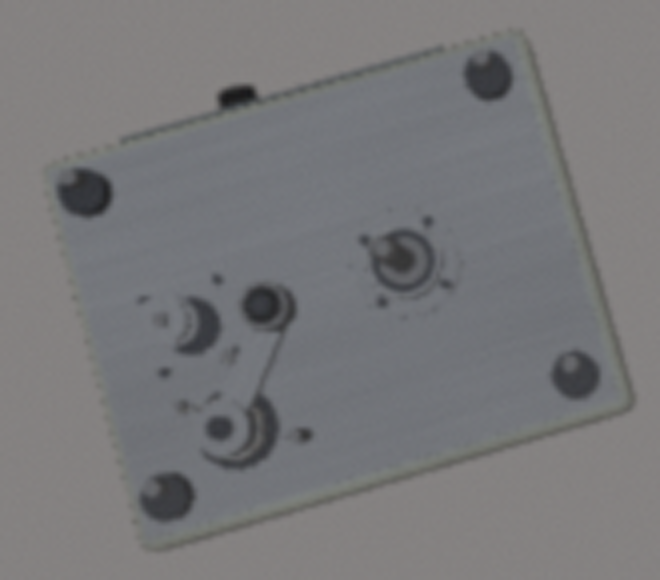

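View pics/t_mat.png

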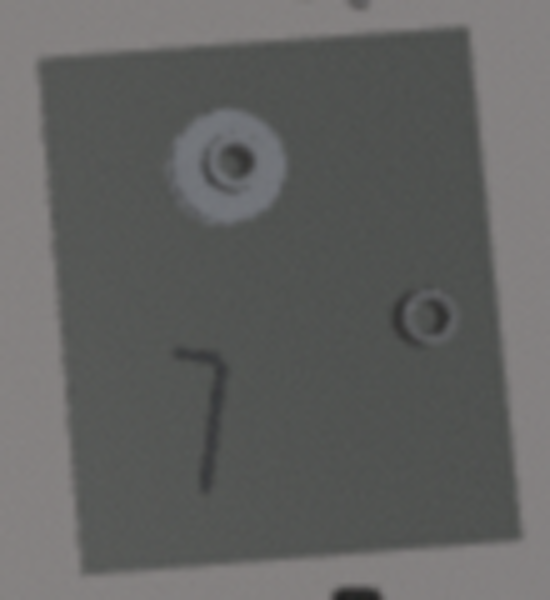

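View pics/s_shk.png

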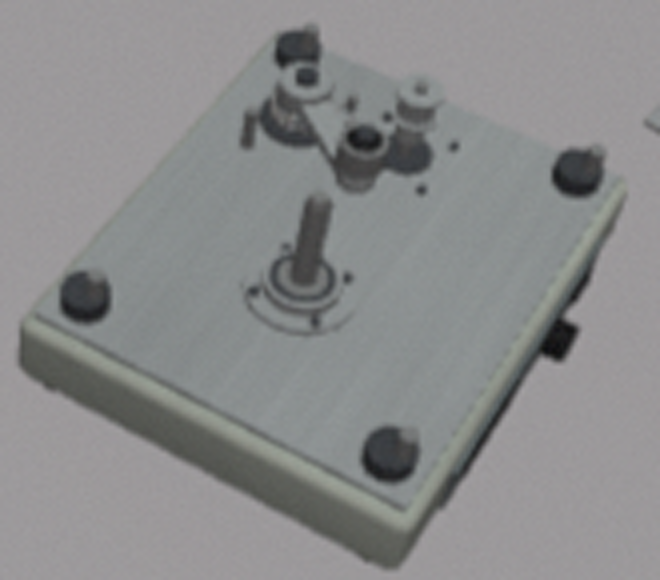

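```bash
cat > fit.py <<'E'
from h import *
from scipy.optimize import least_squares
# shaker-frame pts, zoom px
T=[((0,-45,72),(403,260)),((0,-45,136),(379,246)),((0,85,116),(161,319)),((-65,75,98),(222,428)),((-8,30,118),(262,303)),
   ((92,122,90),(68,180)),((92,-122,90),(488,64)),((-92,122,90),(153,489)),((-92,-122,90),(571,364))]
S=[((0,-45,72),(302,278)),((0,-45,136),(319,197)),((0,85,116),(422,87)),((-8,30,118),(366,134)),
   ((-92,122,90),(312,30)),((92,122,90),(598,152)),((-92,-122,90),(96,275)),((92,-122,90),(410,435))]
ct,cs=vision.camera_model('top'),vision.camera_model('scene')
def w(p,P):
    c,s=np.cos(p[2]),np.sin(p[2]); P=np.array(P)/1000
    return [p[0]+c*P[0]-s*P[1],p[1]+s*P[0]+c*P[1],P[2]]
def res(p,full=False):
    r=[]
    for P,z in T: r.append(proj('top',w(p,P),ct)-(np.array(z)/4-0.4+[105,140]))
    for P,z in S: r.append(proj('scene',w(p,P),cs)-(np.array(z)/4-0.4+[280,125]))
    r=np.array(r); return r if full else r.ravel()
f=least_squares(res,[0.45,0.2,0.2],loss='soft_l1')
print(f.x, res(f.x,True).round(1).tolist())
for n,P in dict(spindle=(0,-45,72),motor=(0,85,112),piv=(-65,75,102),roll0=(-8,30,102),roll1=(-69,2,102)).items(): print(n,np.round(w(f.x,P),4))
a=lambda x,y:(x/5-.4+310,y/5-.4+165)
print('spacer top',unproj('top',*a(427,317),.023),'pulley top',unproj('top',*a(235,161),.039))
E
python3 fit.py
python3 - <<'E'
import cv2
s=cv2.imread('pics/scene0.png')
cv2.imwrite('pics/s_mat.png',cv2.resize(s[240:340,140:260],None,fx=5,fy=5,interpolation=cv2.INTER_CUBIC))
E
```

```text
[0.5287664  0.15628993 0.30871839] [[0.2, -0.9], [0.8, -0.8], [-0.2, -1.2], [-0.8, -1.3], [-0.4, -0.9], [0.7, 0.3], [-0.9, -0.4], [0.3, 1.1], [0.6, 1.3], [0.8, 0.3], [1.0, 0.3], [0.7, -0.1], [0.7, 0.0], [-1.7, -1.2], [-1.7, -1.1], [-1.6, -0.8], [-2.2, -1.1]]
spindle [0.5424 0.1134 0.072 ]
motor [0.5029 0.2373 0.112 ]
piv [0.4441 0.208  0.102 ]
roll0 [0.512  0.1824 0.102 ]
roll1 [0.4624 0.1372 0.102 ]
spacer top [ 0.49761983 -0.34339576  0.023     ] pulley top [ 0.5705915 -0.2451882  0.039    ]
```

View pics/s_mat.png

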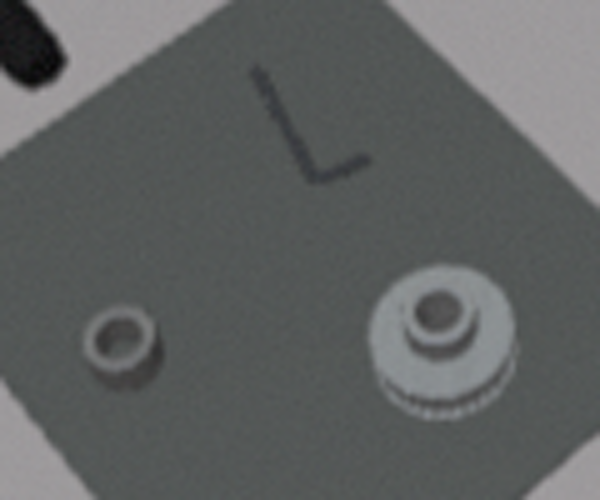

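```bash
cat >> fit.py <<'E'
print('--- no pins')
T=T[:5]; S=S[:4]
f=least_squares(res,f.x,loss='soft_l1')
print(f.x, res(f.x,True).round(1).tolist())
for n,P in dict(spindle=(0,-45,72),motor=(0,85,112),piv=(-65,75,102),roll0=(-8,30,102),roll1=(-69,2,102)).items(): print(n,np.round(w(f.x,P),4))
b=lambda x,y:(x/5-.4+140,y/5-.4+240)
print('scene: spacer top',unproj('scene',*b(119,338),.023),'pulley top',unproj('scene',*b(440,310),.039))
b=lambda x,y:(x/4-.4+280,y/4-.4+125)
print('spindle: ',unproj('scene',*b(302,278),.072),unproj('scene',*b(319,197),.136),unproj('top',403/4-.4+105,260/4-.4+140,.072),unproj('top',379/4-.4+105,246/4-.4+140,.136))
E
python3 fit.py
```

```text
[0.5287664  0.15628993 0.30871839] [[0.2, -0.9], [0.8, -0.8], [-0.2, -1.2], [-0.8, -1.3], [-0.4, -0.9], [0.7, 0.3], [-0.9, -0.4], [0.3, 1.1], [0.6, 1.3], [0.8, 0.3], [1.0, 0.3], [0.7, -0.1], [0.7, 0.0], [-1.7, -1.2], [-1.7, -1.1], [-1.6, -0.8], [-2.2, -1.1]]
spindle [0.5424 0.1134 0.072 ]
motor [0.5029 0.2373 0.112 ]
piv [0.4441 0.208  0.102 ]
roll0 [0.512  0.1824 0.102 ]
roll1 [0.4624 0.1372 0.102 ]
spacer top [ 0.49761983 -0.34339576  0.023     ] pulley top [ 0.5705915 -0.2451882  0.039    ]
--- no pins
[0.52681581 0.15583526 0.31482139] [[0.3, -0.2], [1.0, -0.0], [0.1, -0.1], [-0.4, -0.2], [-0.2, 0.0], [0.1, -0.1], [0.3, -0.1], [-0.2, -0.6], [-0.1, -0.4]]
spindle [0.5407 0.113  0.072 ]
motor [0.5005 0.2367 0.112 ]
piv [0.4418 0.207  0.102 ]
roll0 [0.5099 0.1819 0.102 ]
roll1 [0.4606 0.1364 0.102 ]
scene: spacer top [ 0.49880554 -0.3455595   0.023     ] pulley top [ 0.57134247 -0.24510095  0.039     ]
spindle:  [0.54076885 0.11257991 0.072     ] [0.5405444  0.11226088 0.136     ] [0.54027737 0.11381571 0.072     ] [0.54068294 0.1151478  0.136     ]
```

>>> {"method": "jog_arm", "body": {
  "series": [
    [[3, 2.5, -1, 0, 0, 0.15, 1], [6, 5, -2, 0, 0, 0.3, 1], [9, 7.5, -3, 0, 0, 0.45, 1], [12, 10, -4, 0, 0, 0.6, 1], [15, 12.5, -5, 0, 0, 0.75, 1], [18, 15, -6, 0, 0, 0.9, 1], [21, 17.5, -7, 0, 0, 1.05, 1], [24, 20, -8, 0, 0, 1.2, 1], [27, 22.5, -9, 0, 0, 1.35, 1], [28.9, 24.4, -10, 0, 0, 1.5, 1]]
  ]
}}

```text
time_s: 2.65
eef_pos: [0.5004, -0.3433, 0.1499]
ee_rot: [0.7, -0.098, 0.7, 0.098]
force: [0.5, 0.1, -1.0]
opening: 0.0857
```

>>> {"method": "jog_arm", "body": {
  "series": [
    [[0, 0, 0, 0, 0, 0.044, 1], [0, 0, 0, 0, 0, 0.044, 1], [0, 0, 0, 0, 0, 0.044, 1]]
  ]
}}

```text
time_s: 2.95
eef_pos: [0.5003, -0.3436, 0.1501]
ee_rot: [0.698, -0.113, 0.698, 0.113]
force: [0.2, -1.0, -0.2]
opening: 0.0855
```

```bash
cat >> h.py <<'E'
from scipy.spatial.transform import Rotation as Ro
def st():
    o=ctrl.get_obs(); w,x,y,z=o['ee_rot']; M=Ro.from_quat([x,y,z,w]).as_matrix()
    print('t',round(o['time_s'],2),'p',o['eef_pos'].round(4),'xax',M[:,0].round(3),'jaw',round(float(np.arctan2(M[1,2],M[0,2])),3),'F',o['force'].round(1),'T',o['torque'].round(2),'op',round(float(o['opening']),4)); return o
E
python3 - <<'E'
from h import *
st(); cm=vision.camera_model('wrist'); snap('wrist','w1.png')
print([(d['extent'],d['p']) for d in vision.recognise('wrist','spacer_mid')])
print(proj('wrist',[.498,-.3445,.023],cm), proj('wrist',[.498,-.3445,.003],cm))
E
```

```text
t 2.95 p [ 0.5003 -0.3436  0.1501] xax [ 0.001 -0.    -1.   ] jaw 0.32 F [ 0.2 -1.  -0.2] T [-0.05  0.03  0.01] op 0.0855
[([254.7, 185.7, 34.7, 43.6], 0.84)]
[273.37433263 209.59858487] [273.67738971 202.36017375]
```

View pics/w1.png

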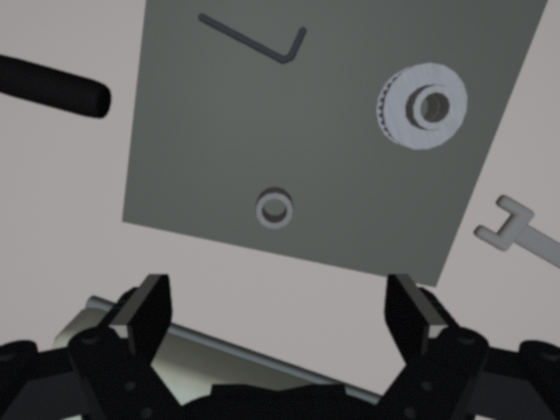

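The spacer's top ring is centred at about (275,210), close to the predicted (273,210). The pulley hub is at (433,106). Both agree with the fixed cameras.

```bash
python3 - <<'E'
from h import *
print(unproj('wrist',274.8,210,.023),unproj('wrist',433,106,.039))
print(proj('wrist',[.571,-.245,.039]))
E
python3 - <<'E'
import cv2
s=cv2.imread('pics/w1.png')
cv2.imwrite('pics/w1z.png',cv2.resize(s[50:240,240:480],None,fx=3,fy=3,interpolation=cv2.INTER_CUBIC))
E
```

```text
[ 0.49887274 -0.34485214  0.023     ] [ 0.56987943 -0.2457232   0.039     ]
[435.14681293 105.43564191]
```

View pics/w1z.png

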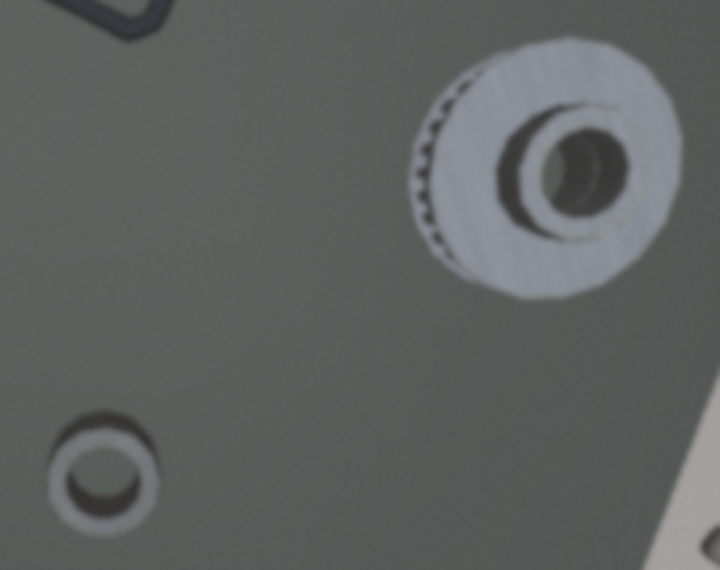

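>>> {"method": "jog_arm", "body": {
  "series": [
    [[-0.16, -0.13, -3, 0, 0, 0, 1], [-0.16, -0.13, -6, 0, 0, 0, 1], [-0.16, -0.13, -9, 0, 0, 0, 1], [-0.16, -0.13, -11, 0, 0, 0, 1], [-0.16, -0.13, -12.4, 0, 0, 0, 1], [-0.16, -0.13, -12.4, 0, 0, 0, 1], [-0.16, -0.13, -12.4, 0, 0, 0, 0], [-0.16, -0.13, -12.4, 0, 0, 0, -0.5], [-0.16, -0.13, -12.4, 0, 0, 0, -1], [-0.16, -0.13, -12.4, 0, 0, 0, -1]]
  ]
}}

```text
time_s: 4.05
eef_pos: [0.4987, -0.3454, 0.0269]
ee_rot: [0.699, -0.113, 0.698, 0.112]
force: [-2.2, -0.2, 0.8]
opening: 0.0284
```

>>> {"method": "jog_arm", "body": {
  "series": [
    [[0, 0, 0, 0, 0, 0, -1], [0, 0, 0, 0, 0, 0, -1], [0, 0, 0, 0, 0, 0, -1], [0, 0, 0, 0, 0, 0, -1]]
  ]
}}

```text
time_s: 4.45
eef_pos: [0.4989, -0.3456, 0.0273]
ee_rot: [0.699, -0.113, 0.697, 0.112]
force: [-0.2, 0.3, 5.2]
opening: 0.025
```

Run:
```python
from h import *
st(); snap('wrist','w2.png')
```

```text
t 4.45 p [ 0.4989 -0.3456  0.0273] xax [ 0.002 -0.002 -1.   ] jaw 0.32 F [-0.2  0.3  5.2] T [0.05 0.1  0.04] op 0.025
```

View pics/w2.png

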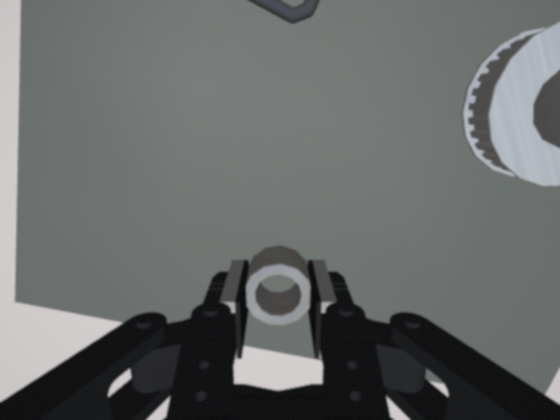

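The sleeve sits between the pads, with its top ring centred at about (278,295). I'll lift and re-check.

>>> {"method": "jog_arm", "body": {
  "series": [
    [[0, 0, 1, 0, 0, 0, -1], [0, 0, 3, 0, 0, 0, -1], [0, 0, 6, 0, 0, 0, -1], [0, 0, 10, 0, 0, 0, -1], [0, 0, 14, 0, 0, 0, -1], [0, 0, 16.3, 0, 0, 0, -1], [0, 0, 16.3, 0, 0, 0, -1]]
  ]
}}

```text
time_s: 5.2
eef_pos: [0.5001, -0.3465, 0.1945]
ee_rot: [0.7, -0.115, 0.696, 0.11]
force: [-0.3, -0.5, 0.2]
opening: 0.0251
```

Run:
```python
from h import *
st(); snap('wrist','w3.png')
import cv2
s=cv2.imread('pics/w3.png')
cv2.imwrite('pics/w3z.png',cv2.resize(s[220:380,180:380],None,fx=4,fy=4,interpolation=cv2.INTER_CUBIC))
```

```text
t 5.2 p [ 0.5001 -0.3465  0.1945] xax [ 0.007 -0.006 -1.   ] jaw 0.32 F [-0.3 -0.5  0.2] T [-0.04 -0.01 -0.01] op 0.0251
```

View pics/w3z.png

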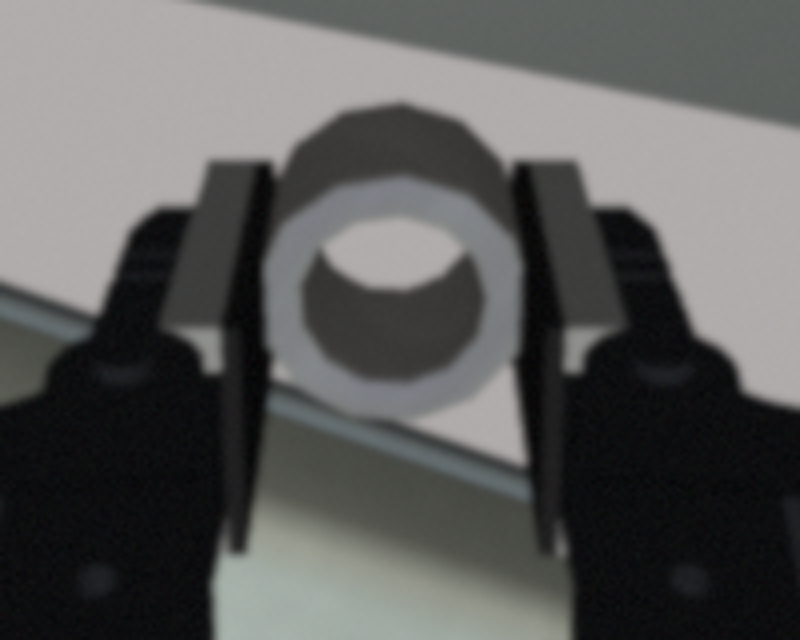

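Run:
```python
from h import *
o=st(); m=vision.camera_model('wrist'); K,R,t=map(np.array,(m['K'],m['R'],m['t']))
for d in (.155,.1588):
  X=R.T@(np.linalg.inv(K)@[278.1,293.9,1]*d-t); print('depth',X-o['eef_pos'])
for dz in (-.0043,-.008,0): print(unproj('wrist',278.1,293.9,o['eef_pos'][2]+dz)-o['eef_pos'])
```

```text
t 5.25 p [ 0.4994 -0.346   0.1923] xax [ 0.005 -0.004 -1.   ] jaw 0.32 F [-0.2 -0.2 -1.6] T [0.06 0.03 0.04] op 0.0248
depth [ 0.00247546 -0.00458522 -0.01511791]
depth [ 0.00308897 -0.0064067  -0.01850588]
[ 0.0005165   0.00123083 -0.0043    ]
[ 0.00118652 -0.00075841 -0.008     ]
[-0.00026216  0.00354265  0.        ]
```

>>> {"method": "jog_arm", "body": {
  "series": [
    [[0.6, 4, 0, 0.004, 0.005, 0, -1], [1.2, 8.5, 0, 0.004, 0.005, 0, -1], [1.8, 13, 0, 0.004, 0.005, 0, -1], [2.4, 17.5, 0, 0.004, 0.005, 0, -1], [3, 22, 0, 0.004, 0.005, 0, -1], [3.6, 26.5, 0, 0.004, 0.005, 0, -1], [4.2, 31, 0, 0.004, 0.005, 0, -1], [4.8, 35.5, 0, 0.004, 0.005, 0, -1], [5.6, 39.5, 0, 0.004, 0.005, 0, -1], [5.6, 41, 0, 0.004, 0.005, 0, -1]]
  ]
}}

```text
time_s: 6.25
eef_pos: [0.5551, 0.0673, 0.1912]
ee_rot: [0.697, -0.113, 0.699, 0.114]
force: [0.3, -1.0, -0.5]
opening: 0.0251
```

>>> {"method": "jog_arm", "body": {
  "series": [
    [[0, 0, 0, 0, 0, 0, -1], [0, 0, 0, 0, 0, 0, -1], [0, 0, 0, 0, 0, 0, -1]]
  ]
}}

```text
time_s: 6.55
eef_pos: [0.5548, 0.0663, 0.1909]
ee_rot: [0.697, -0.113, 0.699, 0.113]
force: [-0.5, -0.4, -0.1]
opening: 0.0252
```

Run:
```python
from h import *
st(); cm=vision.camera_model('wrist');snap('wrist','w4.png')
print(proj('wrist',[.5405,.113,.136],cm),proj('wrist',[.5405,.113,.072],cm),proj('wrist',[.5099,.1819,.118],cm),proj('wrist',[.4418,.207,.098],cm))
import pickle; pickle.dump(cm,open('cm4.pkl','wb'))
```

```text
t 6.55 p [0.5548 0.0663 0.1909] xax [-0.003  0.001 -1.   ] jaw 0.321 F [-0.5 -0.4 -0.1] T [-0.05 -0.02  0.01] op 0.0252
[278.88071102 154.79916649] [278.89149059 141.92301425] [263.61602604  -7.51392533] [149.96170288 -98.52124198]
```

View pics/w4.png

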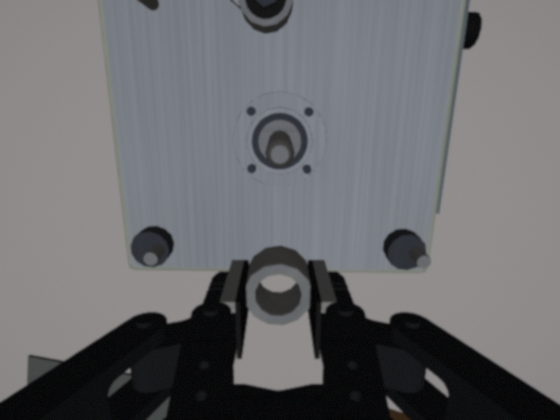

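The spindle tip is at (279.5,155), against a prediction of (278.9,154.8). I'll position the sleeve over it and engage the taper.

>>> {"method": "jog_arm", "body": {
  "series": [
    [[-0.5, 1.6, 0, 0, 0, 0, -1], [-1, 3.2, -0.3, 0, 0, 0, -1], [-1.45, 4.57, -0.6, 0, 0, 0, -1], [-1.45, 4.57, -1, 0, 0, 0, -1], [-1.45, 4.57, -1.8, 0, 0, 0, -1], [-1.45, 4.57, -2.6, 0, 0, 0, -1], [-1.45, 4.57, -3.3, 0, 0, 0, -1], [-1.45, 4.57, -3.9, 0, 0, 0, -1], [-1.45, 4.57, -3.9, 0, 0, 0, -1]]
  ]
}}

```text
time_s: 7.5
eef_pos: [0.5401, 0.1116, 0.151]
ee_rot: [0.697, -0.112, 0.699, 0.113]
force: [-0.2, -0.5, 0.1]
opening: 0.025
```

Run:
```python
from h import *
st(); snap('wrist','w5.png')
s=cv2.imread('pics/w5.png')
cv2.imwrite('pics/w5z.png',cv2.resize(s[220:380,180:380],None,fx=4,fy=4,interpolation=cv2.INTER_CUBIC))
```

```text
t 7.5 p [0.5401 0.1116 0.151 ] xax [-0.004  0.001 -1.   ] jaw 0.321 F [-0.2 -0.5  0.1] T [0.01 0.03 0.01] op 0.025
```

View pics/w5z.png

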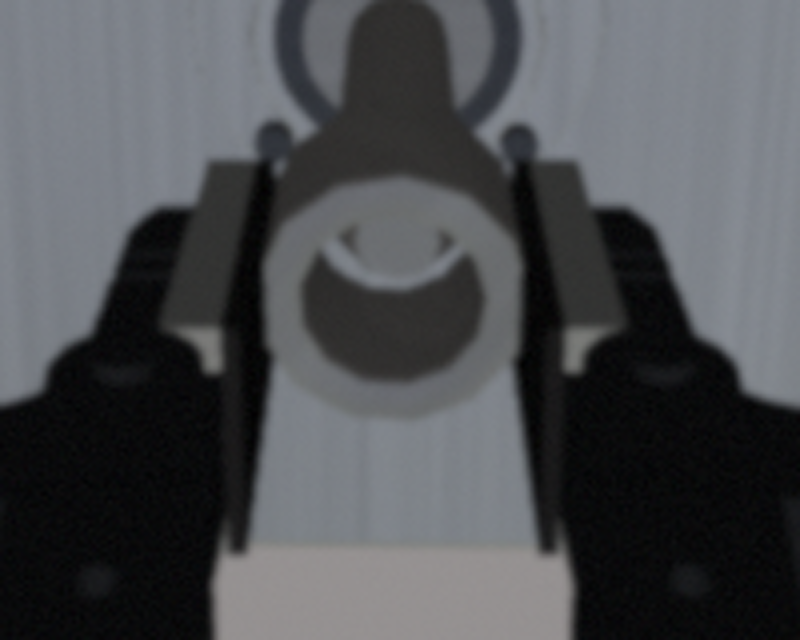

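The spindle tip sits centred inside the bore and the force is about zero. I'll descend most of the way.

>>> {"method": "jog_arm", "body": {
  "series": [
    [[0, 0, -0.8, 0, 0, 0, -1], [0, 0, -1.6, 0, 0, 0, -1], [0, 0, -2.4, 0, 0, 0, -1], [0, 0, -3.2, 0, 0, 0, -1], [0, 0, -4, 0, 0, 0, -1], [0, 0, -4.8, 0, 0, 0, -1], [0, 0, -5.1, 0, 0, 0, -1], [0, 0, -5.1, 0, 0, 0, -1]]
  ]
}}

```text
time_s: 8.35
eef_pos: [0.5401, 0.1116, 0.1]
ee_rot: [0.697, -0.112, 0.699, 0.113]
force: [0.4, 0.1, 0.6]
opening: 0.0248
```

Run:
```python
from h import *
st(); snap('wrist','w6.png')
s=cv2.imread('pics/w6.png')
cv2.imwrite('pics/w6z.png',cv2.resize(s[200:380,180:380],None,fx=3,fy=3,interpolation=cv2.INTER_CUBIC))
```

```text
t 8.35 p [0.5401 0.1116 0.1   ] xax [-0.004  0.    -1.   ] jaw 0.321 F [0.4 0.1 0.6] T [-0.02  0.03  0.01] op 0.0248
```

View pics/w6z.png

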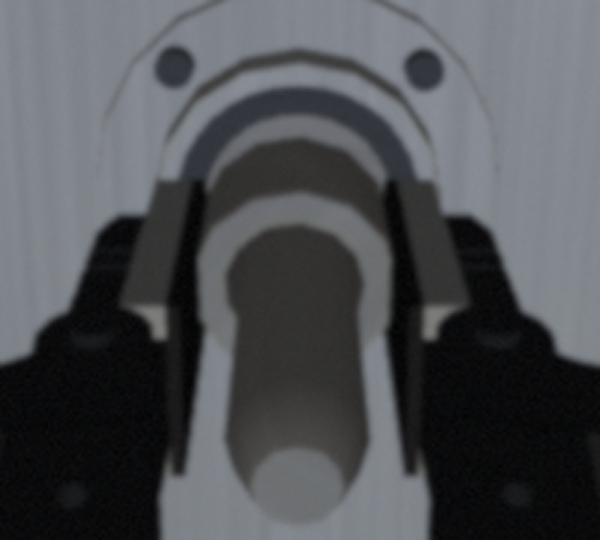

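>>> {"method": "jog_arm", "body": {
  "series": [
    [[0, 0, -0.2, 0, 0, 0, -1], [0, 0, -0.35, 0, 0, 0, -1], [0, 0, -0.4, 0, 0, 0, -1], [0, 0, -0.4, 0, 0, 0, -0.2], [0, 0, -0.4, 0, 0, 0, 0.1], [0, 0, -0.4, 0, 0, 0, 0.2], [0, 0, -0.4, 0, 0, 0, 0.2]]
  ]
}}

```text
time_s: 9.1
eef_pos: [0.5403, 0.1116, 0.0965]
ee_rot: [0.697, -0.113, 0.699, 0.113]
force: [0.3, -0.0, -1.1]
opening: 0.051
```

Run:
```python
from h import *
st(); snap('wrist','w7.png')
s=cv2.imread('pics/w7.png')
cv2.imwrite('pics/w7z.png',cv2.resize(s[200:380,180:380],None,fx=3,fy=3,interpolation=cv2.INTER_CUBIC))
```

```text
t 9.1 p [0.5403 0.1116 0.0965] xax [-0.003  0.    -1.   ] jaw 0.321 F [ 0.3 -0.  -1.1] T [ 0.01 -0.    0.02] op 0.051
```

View pics/w7z.png

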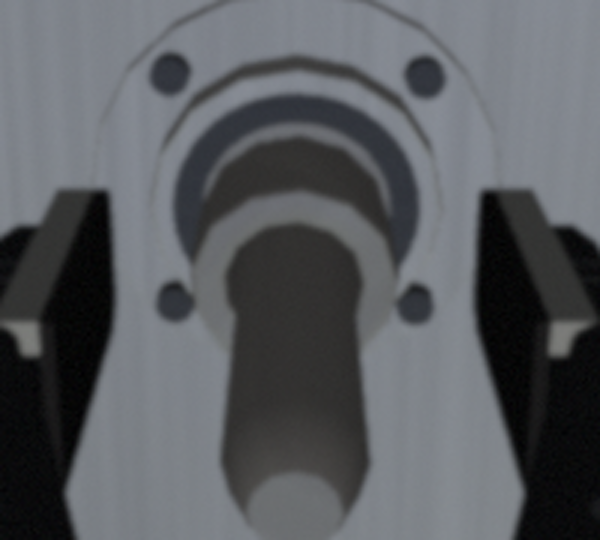

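The sleeve rests flat on the seat and is released. Next the pulley.

>>> {"method": "jog_arm", "body": {
  "series": [
    [[0, 0, 3, 0, 0, 0, 0.2], [0, 0, 6.5, 0, 0, 0, 0.2], [0, 0, 10, 0, 0, 0, 0.4], [0.4, -4.5, 10, 0, 0, 0, 1], [0.8, -9.5, 10, 0, 0, 0, 1], [1.2, -14.5, 10, 0, 0, 0, 1], [1.6, -19, 10, 0, 0, 0, 1], [2, -23.5, 10, 0, 0, 0, 1], [2.4, -28, 9, 0, 0, 0, 1], [2.8, -32, 8, 0, 0, 0, 1]]
  ]
}}

```text
time_s: 10.15
eef_pos: [0.5683, -0.2108, 0.1765]
ee_rot: [0.697, -0.113, 0.699, 0.113]
force: [-0.1, 0.4, -0.5]
opening: 0.0854
```

>>> {"method": "jog_arm", "body": {
  "series": [
    [[0.1, -3.5, -2, 0, 0, 0, 1], [0.1, -3.5, -2, 0, 0, 0, 1], [0.1, -3.5, -2, 0, 0, 0, 1]]
  ]
}}

```text
time_s: 10.45
eef_pos: [0.5688, -0.2462, 0.1559]
ee_rot: [0.697, -0.112, 0.699, 0.113]
force: [-0.1, 0.8, 1.0]
opening: 0.0856
```

Run:
```python
from h import *
st(); cm=vision.camera_model('wrist'); snap('wrist','w8.png'); print(proj('wrist',[.570,-.2455,.039],cm))
for a in ('top','scene'):
  im=snap(a,a+'8.png')
s=cv2.imread('pics/scene8.png')
cv2.imwrite('pics/s8z.png',cv2.resize(s[125:270,280:445],None,fx=4,fy=4,interpolation=cv2.INTER_CUBIC))
s=cv2.imread('pics/w8.png')
cv2.imwrite('pics/w8z.png',cv2.resize(s[100:300,180:380],None,fx=3,fy=3,interpolation=cv2.INTER_CUBIC))
```

```text
t 10.45 p [ 0.5688 -0.2462  0.1559] xax [-0.004  0.001 -1.   ] jaw 0.318 F [-0.1  0.8  1. ] T [0.04 0.04 0.02] op 0.0856
[279.30596628 213.4060421 ]
```

View pics/s8z.png

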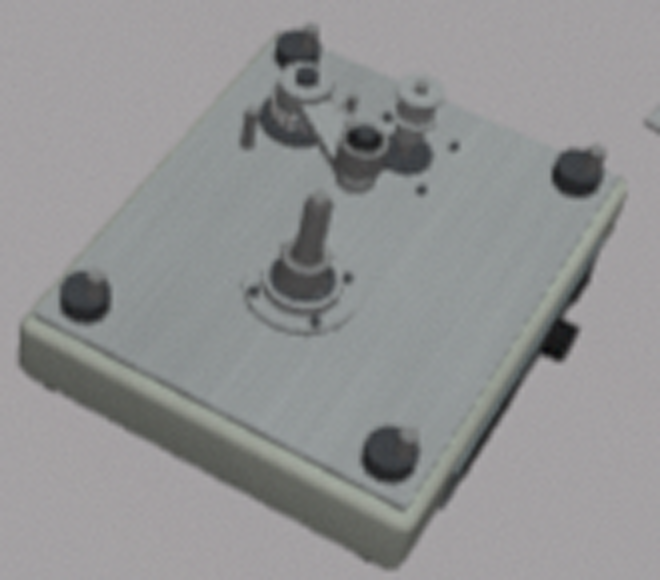

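View pics/w8z.png

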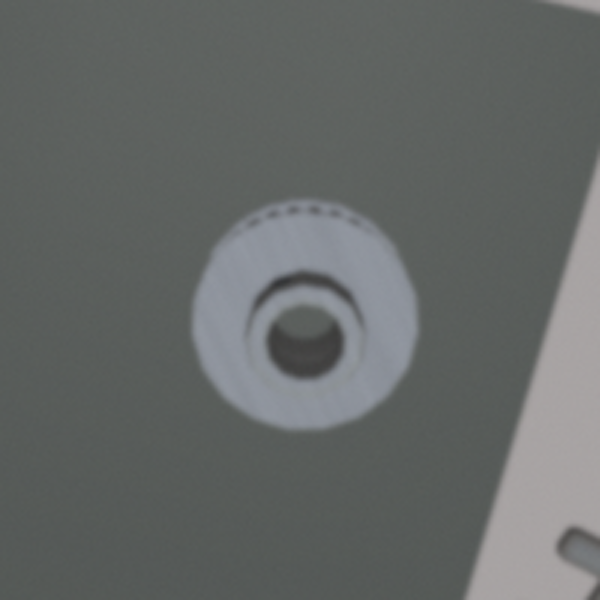

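The scene view shows the sleeve home on the seat. In the wrist view the pulley hub is centred at (281.5,213.7).

>>> {"method": "jog_arm", "body": {
  "series": [
    [[0.2, 0.12, -3, 0, 0, 0, 1], [0.22, 0.12, -6, 0, 0, 0, 1], [0.22, 0.12, -9, 0, 0, 0, 1], [0.22, 0.12, -11, 0, 0, 0, 1], [0.22, 0.12, -11, 0, 0, 0, 1], [0.22, 0.12, -11, 0, 0, 0, 0.2], [0.22, 0.12, -11, 0, 0, 0, -0.3], [0.22, 0.12, -11, 0, 0, 0, -1], [0.22, 0.12, -11, 0, 0, 0, -1], [0.22, 0.12, -11, 0, 0, 0, -1]]
  ]
}}

```text
time_s: 11.6
eef_pos: [0.5722, -0.2438, 0.0484]
ee_rot: [0.698, -0.113, 0.698, 0.113]
force: [-2.7, 2.7, 14.8]
opening: 0.025
```

>>> {"method": "jog_arm", "body": {
  "series": [
    [[0, 0, 0, 0, 0, 0, -1], [0, 0, 0, 0, 0, 0, -1], [0, 0, 0, 0, 0, 0, -1]]
  ]
}}

```text
time_s: 11.9
eef_pos: [0.5723, -0.2439, 0.0485]
ee_rot: [0.698, -0.113, 0.698, 0.113]
force: [-0.2, 0.1, 1.5]
opening: 0.0244
```

Run:
```python
from h import *
o=st(); snap('wrist','w9.png')
for v in (290,295,300): print(v,unproj('wrist',278,v,.039)-o['eef_pos'])
s=cv2.imread('pics/w9.png')
cv2.imwrite('pics/w9z.png',cv2.resize(s[220:380,180:380],None,fx=4,fy=4,interpolation=cv2.INTER_CUBIC))
```

```text
t 11.9 p [ 0.5723 -0.2439  0.0485] xax [-0.    -0.001 -1.   ] jaw 0.321 F [-0.2  0.1  1.5] T [ 0.05  0.03 -0.02] op 0.0244
290 [ 0.00081785  0.00011207 -0.00950843]
295 [ 0.00153668 -0.00205887 -0.00950843]
300 [ 0.00226188 -0.00424907 -0.00950843]
```

View pics/w9z.png

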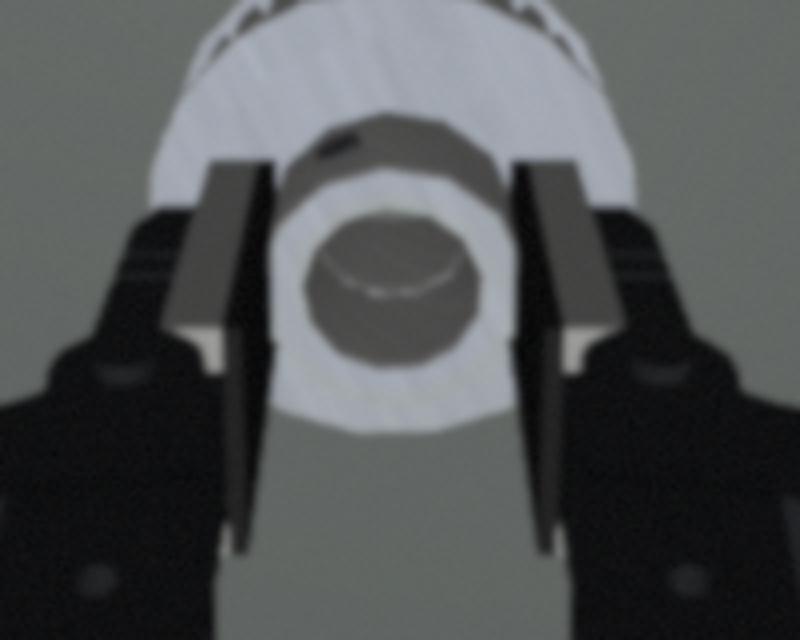

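The hub is gripped and centred at (278,292.5), with the tips resting just on the flange. I'll lift and carry it to the spindle.

>>> {"method": "jog_arm", "body": {
  "series": [
    [[0, 0, 1.5, 0, 0, 0, -1], [0, 0, 5, 0, 0, 0, -1], [0, 0, 9, 0, 0, 0, -1], [0, 0, 13, 0, 0, 0, -1], [0, 1, 16, 0, 0, 0, -1], [-0.3, 5, 16.3, 0, 0, 0, -1], [-0.7, 9.5, 16.3, 0, 0, 0, -1], [-1.1, 14, 16.3, 0, 0, 0, -1], [-1.6, 18.5, 16.3, 0, 0, 0, -1], [-2, 23, 16.3, 0, 0, 0, -1]]
  ]
}}

```text
time_s: 12.95
eef_pos: [0.5517, -0.0122, 0.2126]
ee_rot: [0.698, -0.113, 0.698, 0.113]
force: [1.0, 0.7, -0.7]
opening: 0.0246
```

>>> {"method": "jog_arm", "body": {
  "series": [
    [[-0.5, 4, 0, 0, 0, 0, -1], [-0.9, 8, 0, 0, 0, 0, -1], [-1.1, 11, 0, 0, 0, 0, -1], [-1.2, 12.5, 0, 0, 0, 0, -1], [-1.2, 12.7, 0, 0, 0, 0, -1], [-1.2, 12.7, 0, 0, 0, 0, -1]]
  ]
}}

```text
time_s: 13.55
eef_pos: [0.5398, 0.1144, 0.2129]
ee_rot: [0.698, -0.113, 0.698, 0.113]
force: [0.5, -0.6, -0.3]
opening: 0.0249
```

Run:
```python
from h import *
o=st(); snap('wrist','w10.png')
s=cv2.imread('pics/w10.png')
cv2.imwrite('pics/w10z.png',cv2.resize(s[220:380,180:380],None,fx=4,fy=4,interpolation=cv2.INTER_CUBIC))
```

```text
t 13.55 p [0.5398 0.1144 0.2129] xax [ 0.    -0.001 -1.   ] jaw 0.321 F [ 0.5 -0.6 -0.3] T [-0.01 -0.02  0.02] op 0.0249
```

View pics/w10z.png

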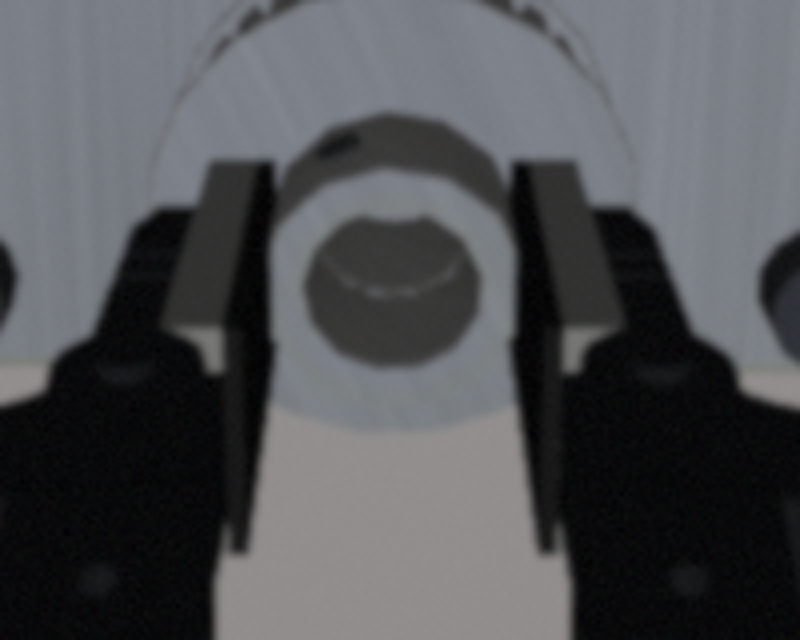

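The bore's far end isn't visible from this angle and the grip is unchanged. I'll lower gently onto the taper.

>>> {"method": "jog_arm", "body": {
  "series": [
    [[0.02, -0.07, -1, 0, 0, 0, -1], [0.02, -0.07, -2, 0, 0, 0, -1], [0.02, -0.07, -2.7, 0, 0, 0, -1], [0.02, -0.07, -3.2, 0, 0, 0, -1], [0.02, -0.07, -3.5, 0, 0, 0, -1], [0.02, -0.07, -3.8, 0, 0, 0, -1]]
  ]
}}

```text
time_s: 14.2
eef_pos: [0.5401, 0.1131, 0.1745]
ee_rot: [0.698, -0.113, 0.698, 0.112]
force: [-0.3, -0.1, -1.2]
opening: 0.0249
```

Run:
```python
from h import *
o=st(); snap('wrist','w11.png')
s=cv2.imread('pics/w11.png')
cv2.imwrite('pics/w11z.png',cv2.resize(s[220:380,180:380],None,fx=4,fy=4,interpolation=cv2.INTER_CUBIC))
```

```text
t 14.2 p [0.5401 0.1131 0.1745] xax [ 0.    -0.001 -1.   ] jaw 0.32 F [-0.3 -0.1 -1.2] T [ 0.    0.06 -0.03] op 0.0249
```

View pics/w11z.png

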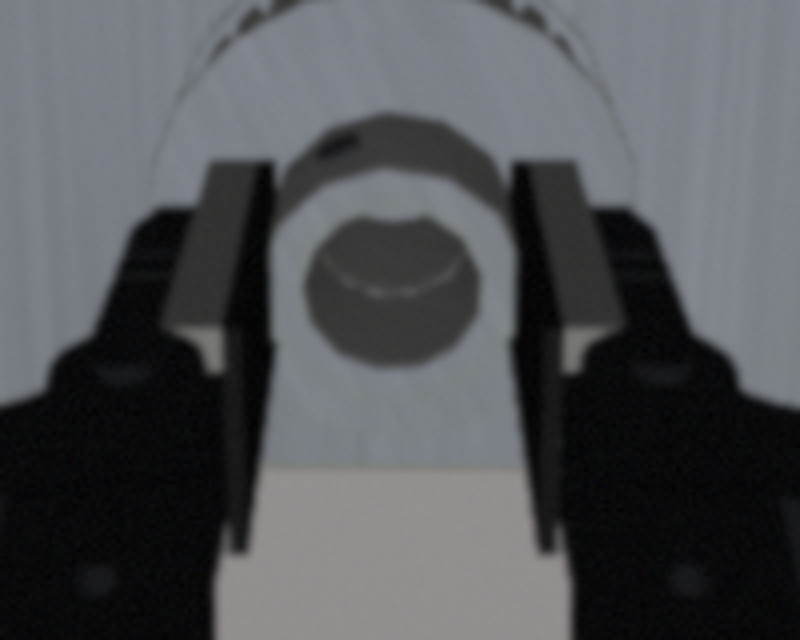

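>>> {"method": "jog_arm", "body": {
  "series": [
    [[0, 0.04, -0.5, 0, 0, 0, -1], [0, 0.04, -1, 0, 0, 0, -1], [0, 0.04, -1.4, 0, 0, 0, -1], [0, 0.04, -1.8, 0, 0, 0, -1], [0, 0.04, -1.8, 0, 0, 0, -1]]
  ]
}}

```text
time_s: 14.75
eef_pos: [0.5396, 0.1135, 0.1556]
ee_rot: [0.698, -0.113, 0.698, 0.112]
force: [0.3, 0.6, -0.4]
opening: 0.0251
```

Run:
```python
from h import *
o=st(); snap('wrist','w12.png')
s=cv2.imread('pics/w12.png')
cv2.imwrite('pics/w12z.png',cv2.resize(s[220:380,180:380],None,fx=4,fy=4,interpolation=cv2.INTER_CUBIC))
```

```text
t 14.75 p [0.5396 0.1135 0.1556] xax [-0.001 -0.001 -1.   ] jaw 0.32 F [ 0.3  0.6 -0.4] T [ 0.04  0.05 -0.  ] op 0.0251
```

View pics/w12z.png

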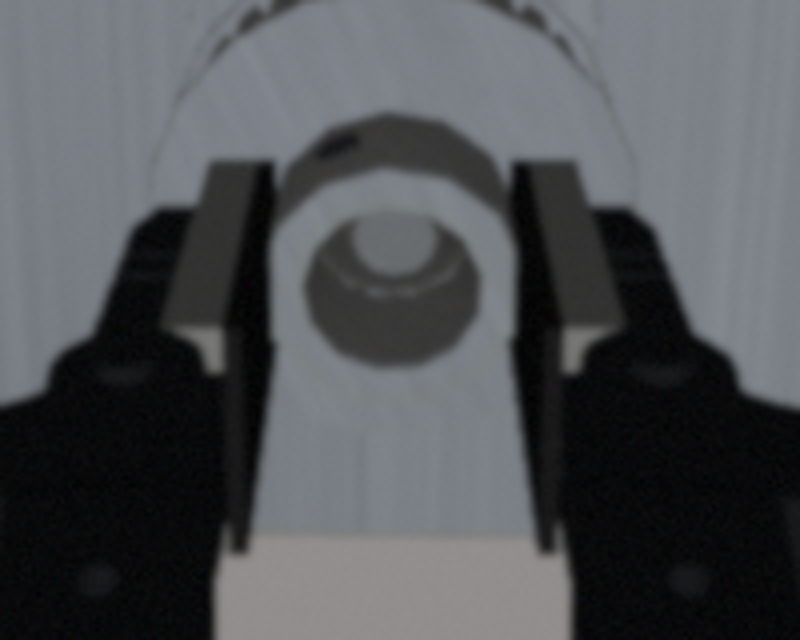

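The spindle tip shows inside the bore at zoom (394,240), with no side force. Next I'll lower to just above home and release.

>>> {"method": "jog_arm", "body": {
  "series": [
    [[0.03, 0, -0.5, 0, 0, 0, -1], [0.03, 0, -1, 0, 0, 0, -1], [0.03, 0, -1.4, 0, 0, 0, -1], [0.03, 0, -1.6, 0, 0, 0, -1], [0.03, 0, -1.7, 0, 0, 0, -1], [0.03, 0, -1.75, 0, 0, 0, -1]]
  ]
}}

```text
time_s: 15.4
eef_pos: [0.5401, 0.1136, 0.1384]
ee_rot: [0.698, -0.113, 0.698, 0.112]
force: [0.0, -0.0, -1.0]
opening: 0.0248
```

>>> {"method": "jog_arm", "body": {
  "series": [
    [[0, 0, 0, 0, 0, 0, -0.2], [0, 0, 0, 0, 0, 0, 0.1], [0, 0, 0, 0, 0, 0, 0.2], [0, 0, 0, 0, 0, 0, 0.2]]
  ]
}}

```text
time_s: 15.8
eef_pos: [0.5402, 0.1136, 0.1385]
ee_rot: [0.698, -0.113, 0.698, 0.112]
force: [-0.2, -0.2, -0.6]
opening: 0.0511
```

Run:
```python
from h import *
o=st(); snap('wrist','w13.png')
s=cv2.imread('pics/w13.png')
cv2.imwrite('pics/w13z.png',cv2.resize(s[180:380,180:380],None,fx=3,fy=3,interpolation=cv2.INTER_CUBIC))
```

```text
t 15.8 p [0.5402 0.1136 0.1385] xax [-0.    -0.001 -1.   ] jaw 0.32 F [-0.2 -0.2 -0.6] T [ 0.02  0.05 -0.01] op 0.0511
```

View pics/w13z.png

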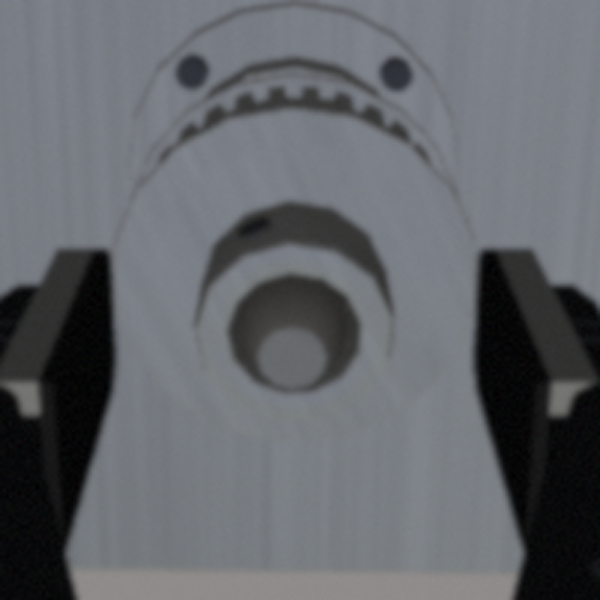

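The pulley looks seated, with the spindle tip standing above the hub. I'll rise and move above the roller for the next look.

>>> {"method": "jog_arm", "body": {
  "series": [
    [[0, 0, 2, 0, 0, 0, 0.2], [0, 0, 5, 0, 0, 0, 0.2], [0, 0, 8, 0, 0, 0, 0.2], [-1.5, 3.5, 8, 0, 0, 0, 0.2], [-3, 6.8, 8, 0, 0, 0, 0.2], [-3, 6.8, 8, 0, 0, 0, 0.2], [-3, 6.8, 8, 0, 0, 0, 0.2]]
  ]
}}

```text
time_s: 16.55
eef_pos: [0.5099, 0.1821, 0.2186]
ee_rot: [0.698, -0.114, 0.698, 0.113]
force: [1.4, -0.5, -0.0]
opening: 0.0514
```

Run:
```python
from h import *
o=st(); cm=vision.camera_model('wrist'); snap('wrist','w14.png')
print('roll bolt',proj('wrist',[.5099,.1819,.118],cm),'spindle tip',proj('wrist',[.5406,.1128,.136],cm),'motor',proj('wrist',[.5005,.2367,.116],cm),'piv',proj('wrist',[.4418,.207,.098],cm))
s=snap('scene','scene14.png'); s=cv2.imread('pics/scene14.png')
cv2.imwrite('pics/s14z.png',cv2.resize(s[125:270,280:445],None,fx=4,fy=4,interpolation=cv2.INTER_CUBIC))
```

```text
t 16.55 p [0.5099 0.1821 0.2186] xax [-0.    -0.001 -1.   ] jaw 0.322 F [ 1.4 -0.5 -0. ] T [-0.04  0.01 -0.02] op 0.0514
roll bolt [276.74716473 220.89210145] spindle tip [287.8729762  337.66742489] motor [290.35498966 134.25932543] piv [191.65057064 146.89386759]
```

View pics/w14.png

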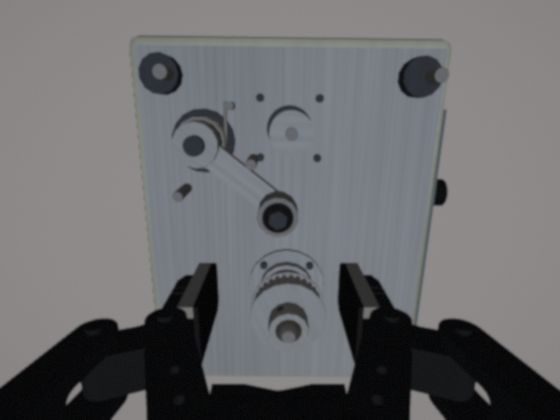

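View pics/s14z.png

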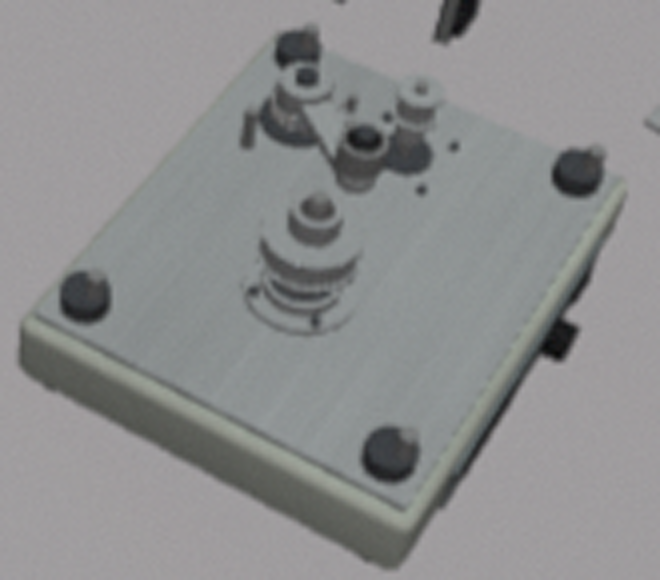

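Run:
```python
from h import *
for z in (.128,.132,.124): print((proj('scene',[.5406,.1128,z])-[280,125]+.4)*4, proj('wrist',[.5406,.1128,z]))
s=cv2.imread('pics/w14.png'); cv2.imwrite('pics/w14z.png',cv2.resize(s[170:360,210:360],None,fx=4,fy=4,interpolation=cv2.INTER_CUBIC)[:600])
```

```text
[317.4963166  207.21419341] [287.51058317 329.13947356]
[318.65398283 201.92837263] [287.65519679 332.69460032]
[316.34645281 212.4643888 ] [287.37038823 325.69297378]
```

View pics/w14z.png

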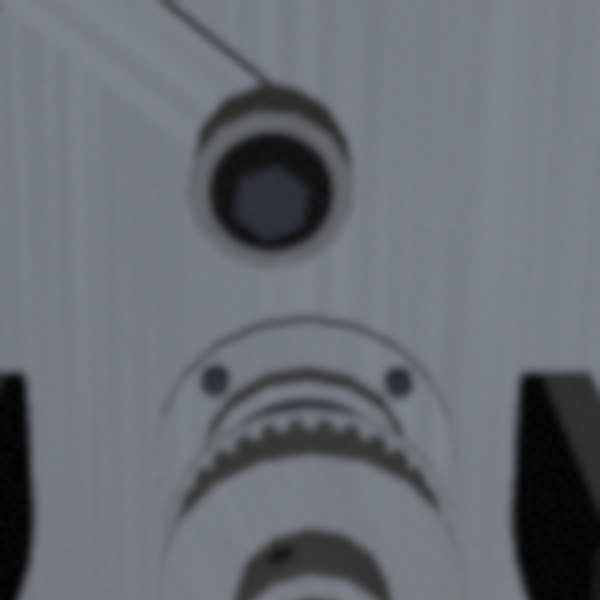

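The hub top matches the home height. The roller bolt is at (277.7,221), within 1 px of the prediction, so I'll descend and grip the roller.

>>> {"method": "jog_arm", "body": {
  "series": [
    [[0.05, 0, -3, 0, 0, 0, 0.2], [0.05, 0, -6, 0, 0, 0, 0.2], [0.05, 0, -8, 0, 0, 0, 0.2], [0.05, 0, -9, 0, 0, 0, 0.2], [0.05, 0, -10, 0, 0, 0, 0.2], [0.05, 0, -10, 0, 0, 0, 0.2], [0.05, 0, -10, 0, 0, 0, -0.3], [0.05, 0, -10, 0, 0, 0, -1], [0.05, 0, -10, 0, 0, 0, -1], [0.05, 0, -10, 0, 0, 0, -1]]
  ]
}}

```text
time_s: 17.65
eef_pos: [0.5104, 0.1808, 0.1195]
ee_rot: [0.698, -0.113, 0.698, 0.112]
force: [-6.2, -3.5, 11.3]
opening: 0.0252
```

Run:
```python
from h import *
o=st(); snap('wrist','w15.png')
# arc waypoints (relative to roller at rest, world, cm)
yaw=.315; c,s=np.cos(yaw),np.sin(yaw); Rz=np.array([[c,-s],[s,c]])
a0=np.arctan2(-45,57); r=np.hypot(57,45)
for th in np.arange(0.1,1.05,.1):
    a=a0-th; d=r*np.array([np.cos(a)-np.cos(a0),np.sin(a)-np.sin(a0)])/10
    print(round(th,2),(Rz@d).round(2))
```

```text
t 17.65 p [0.5104 0.1808 0.1195] xax [-0.001 -0.002 -1.   ] jaw 0.32 F [-6.2 -3.5 11.3] T [-0.71  1.2   0.  ] op 0.0252
0.1 [-0.28 -0.67]
0.2 [-0.64 -1.3 ]
0.3 [-1.05 -1.9 ]
0.4 [-1.52 -2.46]
0.5 [-2.04 -2.96]
0.6 [-2.61 -3.41]
0.7 [-3.22 -3.8 ]
0.8 [-3.87 -4.13]
0.9 [-4.55 -4.39]
1.0 [-5.25 -4.58]
```

View pics/w15.png

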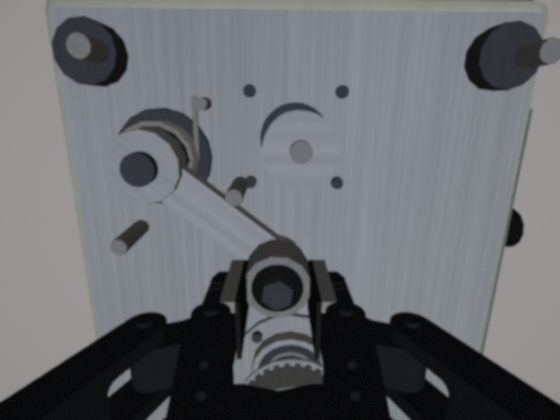

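The roller is gripped at (278,285). I'll swing it along its arc.

>>> {"method": "jog_arm", "body": {
  "series": [
    [[-0.1, -0.3, 0.1, 0, 0, 0, -1], [-0.28, -0.67, 0.1, 0, 0, 0, -1], [-0.64, -1.3, 0.1, 0, 0, 0, -1], [-1.05, -1.9, 0.1, 0, 0, 0, -1], [-1.52, -2.46, 0.1, 0, 0, 0, -1], [-2.04, -2.96, 0.1, 0, 0, 0, -1], [-2.61, -3.41, 0.1, 0, 0, 0, -1], [-3.22, -3.8, 0.1, 0, 0, 0, -1], [-3.87, -4.13, 0.1, 0, 0, 0, -1], [-4.2, -4.26, 0.1, 0, 0, 0, -1]]
  ]
}}

```text
time_s: 18.7
eef_pos: [0.4686, 0.1384, 0.1206]
ee_rot: [0.698, -0.113, 0.698, 0.112]
force: [5.9, 8.0, -22.6]
opening: 0.0248
```

Run:
```python
from h import *
o=st(); snap('wrist','w16.png')
```

```text
t 18.7 p [0.4686 0.1384 0.1206] xax [ 0.001 -0.001 -1.   ] jaw 0.32 F [  5.9   8.  -22.6] T [ 1.28 -1.12 -0.01] op 0.0248
```

View pics/w16.png

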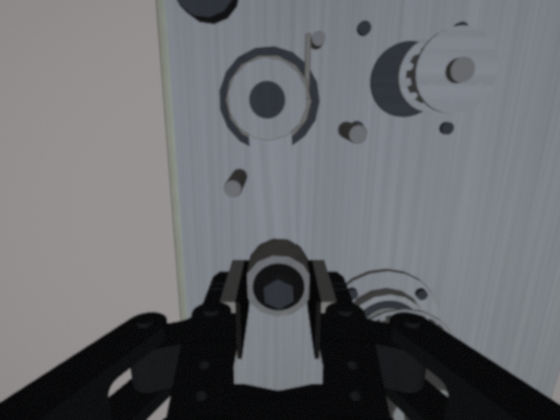

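The arm follows, with the outer stop pin close ahead at (235,185). I'll press on to the stop and ease the vertical preload.

>>> {"method": "jog_arm", "body": {
  "series": [
    [[-0.3, -0.1, -0.05, 0, 0, 0, -1], [-0.5, -0.16, -0.08, 0, 0, 0, -1], [-0.7, -0.22, -0.08, 0, 0, 0, -1], [-0.8, -0.25, -0.08, 0, 0, 0, -1], [-0.8, -0.25, -0.08, 0, 0, 0, -1]]
  ]
}}

```text
time_s: 19.25
eef_pos: [0.4618, 0.1361, 0.1203]
ee_rot: [0.699, -0.113, 0.697, 0.112]
force: [7.0, 4.1, -14.2]
opening: 0.0243
```

Run:
```python
from h import *
o=st(); snap('wrist','w17.png')
```

```text
t 19.25 p [0.4618 0.1361 0.1203] xax [ 0.004 -0.    -1.   ] jaw 0.32 F [  7.    4.1 -14.2] T [ 0.82 -1.28 -0.04] op 0.0243
```

View pics/w17.png

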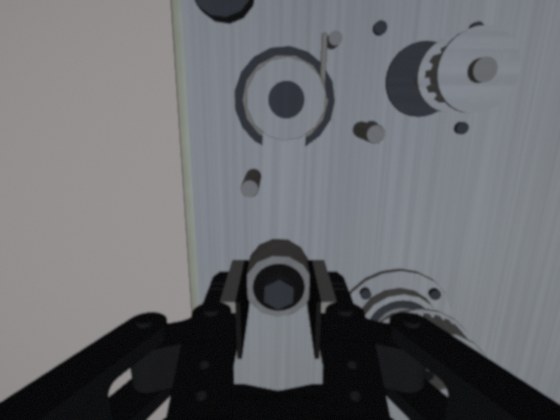

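There is still a small gap (about 4 px) between the arm edge and the stop pin at (250,188). I'll push on gently.

>>> {"method": "jog_arm", "body": {
  "series": [
    [[-0.1, -0.03, -0.03, 0, 0, 0, -1], [-0.2, -0.06, -0.06, 0, 0, 0, -1], [-0.3, -0.09, -0.06, 0, 0, 0, -1], [-0.3, -0.09, -0.06, 0, 0, 0, -1], [-0.3, -0.09, -0.06, 0, 0, 0, -1]]
  ]
}}

```text
time_s: 19.8
eef_pos: [0.4604, 0.1356, 0.1203]
ee_rot: [0.701, -0.113, 0.696, 0.112]
force: [7.0, 6.4, -13.4]
opening: 0.0247
```

Run:
```python
from h import *
o=st(); cm=vision.camera_model('wrist'); snap('wrist','w18.png')
print('piv pred',proj('wrist',[.4418,.207,.098],cm))
s=cv2.imread('pics/w18.png'); cv2.imwrite('pics/w18z.png',cv2.resize(s[60:330,200:400],None,fx=2.2,fy=2.2,interpolation=cv2.INTER_CUBIC))
```

```text
t 19.8 p [0.4604 0.1356 0.1203] xax [ 0.007  0.001 -1.   ] jaw 0.32 F [  7.    6.4 -13.4] T [ 1.02 -1.15  0.  ] op 0.0247
piv pred [287.61722582 101.313308  ]
```

View pics/w18z.png

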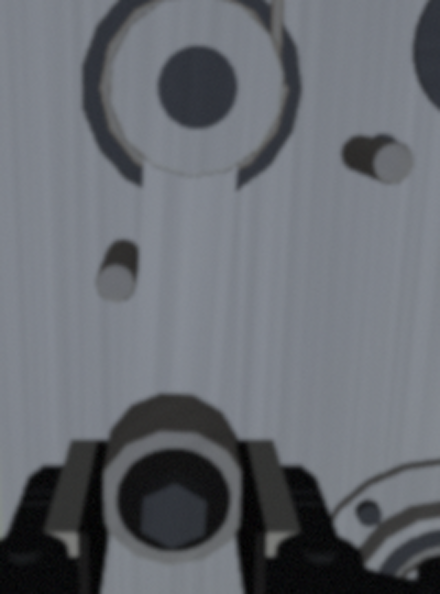

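Run:
```python
from h import *
o=st(); m=vision.camera_model('wrist'); K,R,t=map(np.array,(m['K'],m['R'],m['t']))
def M(p,q): 
    T=np.eye(4); w,x,y,z=q; T[:3,:3]=Ro.from_quat([x,y,z,w]).as_matrix(); T[:3,3]=p; return T
W=np.eye(4); W[:3,:3]=R; W[:3,3]=t
C=W@M(o['eef_pos'],o['ee_rot'])   # tool->cam
def cam(p,q):
    A=C@np.linalg.inv(M(p,np.array(q)/np.linalg.norm(q))); return dict(K=K,R=A[:3,:3],t=A[:3,3])
def ang(cm,pv,bo,zb):
    P=unproj('',*pv,.1,cm); B=unproj('',*bo,zb,cm); d=B-P; print(P.round(4),B.round(4),np.hypot(*d[:2]).round(4)); return np.arctan2(d[1],d[0])
for zb in (.118,.121):
  a0=ang(cam([.5104,.1808,.1195],[.698,-.113,.698,.112]),(138,168),(278,290),zb)
  a1=ang(m,(290,100),(278.6,293),zb)
  print('theta',a0-a1)
# TCP-based
for p in ([.5104,.1808],[.4604,.1356]): print(np.hypot(p[0]-.4418,p[1]-.207),np.arctan2(p[1]-.207,p[0]-.4418))
```

```text
t 19.85 p [0.4605 0.1356 0.1203] xax [ 0.007  0.001 -1.   ] jaw 0.32 F [  7.1   6.1 -14.3] T [ 1.06 -1.17 -0.01] op 0.0252
[0.4433 0.2096 0.1   ] [0.5098 0.1851 0.118 ] 0.0709
[0.4425 0.2077 0.1   ] [0.4607 0.1384 0.118 ] 0.0717
theta 0.9614739185108208
[0.4433 0.2096 0.1   ] [0.5093 0.1867 0.121 ] 0.0699
[0.4425 0.2077 0.1   ] [0.4601 0.1399 0.121 ] 0.07
theta 0.9818054507196916
0.07343296262578537 -0.3648273383204042
0.07378292485392536 -1.3159560504268966
```

The camera and the TCP both put the arm at about 0.95–0.96 rad. One more firm push will confirm the stop.

>>> {"method": "jog_arm", "body": {
  "series": [
    [[-0.1, -0.03, 0, 0, 0.004, 0, -1], [-0.2, -0.06, 0, 0, 0.007, 0, -1], [-0.3, -0.08, 0, 0, 0.007, 0, -1], [-0.3, -0.08, 0, 0, 0.007, 0, -1], [-0.3, -0.08, 0, 0, 0.007, 0, -1], [-0.3, -0.08, 0, 0, 0.007, 0, -1]]
  ]
}}

```text
time_s: 20.45
eef_pos: [0.4596, 0.1355, 0.1206]
ee_rot: [0.7, -0.112, 0.696, 0.113]
force: [12.3, 7.9, -25.6]
opening: 0.0249
```

Run:
```python
from h import *
o=st(); snap('wrist','w19.png'); o=st()
snap('scene','scene19.png'); s=cv2.imread('pics/scene19.png')
cv2.imwrite('pics/s19z.png',cv2.resize(s[115:270,270:445],None,fx=3.8,fy=3.8,interpolation=cv2.INTER_CUBIC))
print(np.arctan2(o['eef_pos'][1]-.207,o['eef_pos'][0]-.4418)+.3648)
```

```text
t 20.45 p [0.4596 0.1355 0.1206] xax [ 0.005  0.002 -1.   ] jaw 0.32 F [ 12.3   7.9 -25.6] T [ 1.36 -2.08  0.02] op 0.0249
t 20.5 p [0.4597 0.1355 0.1206] xax [ 0.005  0.002 -1.   ] jaw 0.32 F [ 11.7   8.3 -26.2] T [ 1.36 -2.1   0.02] op 0.0249
-0.9609778253524772
```

View pics/w19.png

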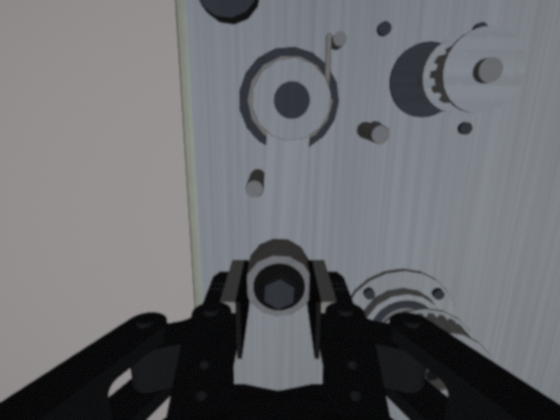

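View pics/s19z.png

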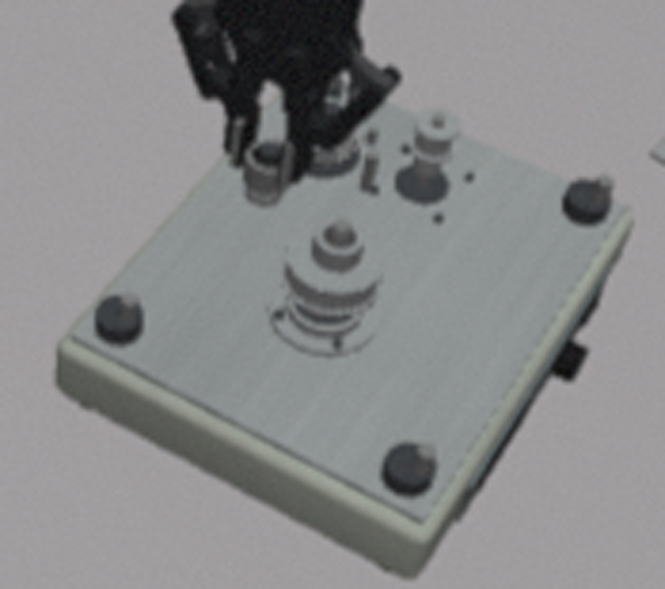

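The last push advanced about 0.9 mm of the commanded 3 mm, and the horizontal force rose from about 9 to 14 N, so the arm is on its stop. The pulley still looks home, so I'll hand the job in while holding.

Run:
```python
from h import *
o=st(); print(np.abs(o['qvel']).max(), ctrl.close_job())
```

```text
t 20.55 p [0.4597 0.1355 0.1206] xax [ 0.005  0.002 -1.   ] jaw 0.32 F [ 12.    8.4 -25.4] T [ 1.33 -2.12 -0.07] op 0.0251
the job is handed in; nothing more can be done
0.0020114266725156115 None
```

I handed the job in at 20.6 s with the tensioner arm still gripped by its roller and held against its outer stop. The hand-in gave no verdict, so what follows rests on my own checks.

- **Spacer:** I slid it down the spindle onto the seat and released it there. The wrist and scene pictures showed it resting flat.
- **Pulley:** I slid it on after the spacer, hub up, and released it about 1 mm above home. The hub top in the later scene view was consistent with home, though my hand-read pixels were only good to a few millimetres in height. It looked unchanged in the final view.
- **Tensioner:** The TCP position puts the arm at about 0.96 rad, and the camera check one push earlier gave 0.96–0.98 rad. The last push moved about 0.9 mm of the 3 mm commanded. The horizontal force rose from about 9 to 14 N, so I take it to be on its stop. The robot's joints were still just before hand-in, under 0.003 rad/s.
- **Disagreements:**
  - The crank pins did not fit the given coordinates, so I left them out of the shaker pose fit.
  - The fingertips reach about 25 mm ahead of the TCP, not 19 mm, and touched the pulley flange (and perhaps the mat) lightly.
  - About 25 N of vertical preload remains on the wrist.
- **Bystanders:** I never went near the hex key, spanner, screwdriver or carton, but I did not measure their positions again at the end.

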